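# Shim the short foot of a rocking water analyser

## Task

The steel analyser rocks because one foot is short: push the orange wedge shim along the bench, thin end first, under that short foot until the foot stands on the shim's flat top and the analyser is level, without shoving the analyser out of its place. Then press down gently on the blue pad on top of that corner to check that it no longer rocks, and let go. Only push and press: pick nothing up, and leave the cups, the bottle and the tools where they are.

Things in the scene. Friction and masses are not known exactly. Their poses are not given: they have to be found in the camera images.
- analyser: Loose steel case 180 x 220 x 95 mm (x, y, z), 2.2 kg; underside 30, top 125 mm up. Display faces its -x. Four black domed feet (radius 12 mm) at x +-80, y +-128 mm, under side lugs that reach y +-148, undersides 33 mm up. The foot at (-80, -128) is 10 mm short, so the case starts dipped 0.075 rad onto that corner. Origin: footprint centre at bench level; z up.
- short_foot (a point): Lowest point of the short foot (at the analyser's own (-80, -128, 10) mm). At the start it stands on the bench; with the analyser level it is 10 mm up.
- shim: Orange wedge, 50 mm wide (x), 130 long (y), 70 g, loose, flat on the bench. Origin: under the middle of its thin edge; +y is the way to push; upright thick end at y = -130. Top rises from 1.5 mm at the thin edge to 10 mm at y = -42, then is flat, 10 mm high. Starts with the thin edge 50 to 100 mm from the short foot, pointing roughly at it. Pushing it under takes 5 to 12 N.
- check_pad: The round blue check pad, 36 mm across and 5 mm thick (origin at the centre of its underside, so its top is 5 mm above it), on top of the analyser's corner above the short foot; its top is 130 mm above the bench when level. Rigid; it does not move in.
- cup0: One of four clear sample cups with white lids, 56 mm across, 62 mm tall, standing on the bench; origin at the centre of its underside. To be left alone.
- cup1: One of four clear sample cups with white lids, 56 mm across, 62 mm tall, standing on the bench; origin at the centre of its underside. To be left alone.
- cup2: One of four clear sample cups with white lids, 56 mm across, 62 mm tall, standing on the bench; origin at the centre of its underside. To be left alone.
- cup3: One of four clear sample cups with white lids, 56 mm across, 62 mm tall, standing on the bench; origin at the centre of its underside. To be left alone.
- reagent: White reagent bottle with a red cap, 66 mm across, 160 mm tall, standing; origin at the centre of its underside. To be left alone.
- driver: Screwdriver lying on the bench along its own x, origin under its middle. To be left alone.
- marker: Blue marker pen, 16 mm thick, 120 mm long, lying along its own x, origin under its middle. To be left alone.
Mind the look-alikes: they are no part of the job. There is more than one size of the shim; the job needs the middle-sized.

How it is judged:
On the way, in this order (a step that is already met when the one before it is completed fails the run):
1. the shim carries the short foot on its flat top and the analyser is level (angle between analyser's own z axis and vertical below 0.013 rad and contact force between shim and analyser above 0.5 N and y of short_foot in the frame of shim between -0.125 and -0.038 m and x of short_foot in the frame of shim between -0.022 and 0.022 m), for 0.2 s.
2. the fingers press on the blue pad while the analyser stays level on the shim (all of step 1 and contact force between the fingers and check_pad above 2 N), for 0.1 s.
At the end, for the whole second after the job is handed in: Analyser level within 0.013 rad and within 30 mm of its start; short foot resting on the shim 38 to 125 mm behind its thin edge, within 22 mm of its centre line; shim flat on the bench; every cup, bottle and tool within 30 mm of its start; all at rest (all of step 1 and angle between shim's own z axis and vertical below 0.03 rad and height (world z) of shim below 0.004 m and distance of each of analyser, cup0, cup1, cup2, cup3, reagent, driver, marker from where it was at the start of the episode below 0.03 m and linear speed of each of analyser, shim below 0.01 m/s); the robot touches nothing.
It fails at once if the shim is lifted or tipped off the bench (height (world z) of shim above 0.01 m or angle between shim's own z axis and vertical above 0.15 rad).
It fails at once if the analyser is lifted or tipped (height (world z) of analyser above 0.015 m or angle between analyser's own z axis and vertical above 0.13 rad).
It fails at once if the analyser is shoved more than 30 mm out of its place (distance of analyser from where it was at the start of the episode above 0.03 m).
It fails at once if the analyser is pressed hard (over 40 N) (contact force between the fingers and analyser above 40 N).
It fails at once if a cup, the bottle or a tool is pushed more than 30 mm or lifted (distance of any of cup0, cup1, cup2, cup3, reagent, driver, marker from where it was at the start of the episode above 0.03 m).
It also fails if it takes over 61 s, if anything falls off the work surface, if the arm or the gripper's body presses on something with over 40 N, if the wrist force passes 120 N, or if a joint passes its speed limit or range.

## Robot

A 6-joint arm with a two-finger parallel gripper is mounted at the origin on the work surface. World frame = base frame: x ahead of the robot, y to its left, z up, the work surface at z = 0. Lengths are in m, angles in rad, forces in N, time in s.
With the tool pointing down it reaches from about 0.25 to 0.775 m from the base axis. Payload 4 kg.
Tool frame: the origin (TCP) lies at the very end of the fingers, on their centre line; the grasp point (between the pads) lies hold_point_z behind it (hold_point_z is the distance from the TCP to the grasp point, in m); z points along the fingers, y is the direction in which the jaws open and shut (so a half turn about z gives the same grasp; the last joint's range is limited). The gripper opens to 94 mm and grips with 3 to 60 N. Pads are 16 mm wide; open, the fingers measure 119 mm over their backs; the gripper's body (75 mm by 177 mm) begins 78 mm behind the grasp point.
Start: joints at [1.12, 0.087, 1.371, -0, 1.684, -0.103], TCP at [0.187, 0.517, 0.206] pointing down, gripper open.
Joint ranges: [-3.1, 3.1], [-0.76, 2.03], [0.27, 2.55], [-1.08, 4.22], [0.17, 2.65], [-2.57, 2.57]. Speed limits (rad/s): [2.79, 2.79, 3.14, 3.14, 3.14, 3.14].

## Interface

Orientations are given as [roll, pitch, yaw] about the fixed x, y, z axes, in that order (R = Rz(yaw) Ry(pitch) Rx(roll)).
In Python, from bench import * gives the robot as it stands.
- The arm moves only by the tool step_arm, never from a script. Its argument "increments" is text: rows parted by semicolons, each of 6 numbers parted by spaces: the shift along the tool's x, y, z in cm, then the turn, a rotation vector about the tool's x, y, z in rad. A call has 1 to 5 rows; each row shifts and turns the commanded pose from where the row before left it, along the tool's axes as they then stand; what a row does not reach is not made up. A row lasts 1/10 s, in which the tool goes at most 50 mm and 8.59 degrees, less where a joint would pass 70% of its speed; a pose out of reach is approached as far as the arm can. A call is refused whole if a number of a shift passes 5 or a number of a turn 0.15, either way. A call with a gripper value outside its range is refused whole. "claw" is the gripper's target within -1 to 1 (shut at 1, half-way at 0, fully open at -1), set as the call begins (left out, the last holds). The fingers move at their own pace and stop on an object; the grip force is fixed at half the most. Time passes only in rows, so rows that do not move let the fingers close. It gives the time, the measured TCP pose, the force and the opening at its end, in the units of the state.
- get_obs(): the state, without advancing time (a new reading comes with each control period).
- snapshot(name): name is "side" or "top"; returns the picture (384x512x3 uint8, red, green, blue); there is no depth.
- calibration(name): a dict with "camera_matrix" (3x3 intrinsics, pixels), "k1" (the pictures are not rectified: a ray, as slopes to the right and down, at radius r is drawn at 1 + k1 r^2 times it, then the intrinsics apply), "eye" and "orientation" of the camera in the world. Camera axes: x right, y up, looking along -z (the intrinsics and any distortion apply to the point x, -y, -z); pixel columns grow to the right and rows downward; lengths in m; the calibration is good to about 2 mm. A picture is of the moment at which its call begins. calibration takes no time and is no camera call.
- close_job(): hands the job in, once; it reports no verdict.
The state is a dict: "time": time; "joint_positions": joint angles; "qvel": joint speeds; "joint_torque": joint torques, N m; "tool_pos": TCP position; "ee_rot": TCP orientation; "wrist_force": force on the tool from outside, world axes, zero at the start; "wrist_torque": the same for the moment, N m; "width": finger opening in m.
Only numpy, scipy, OpenCV 4.12 (cv2) and the standard library are available. Lean on these libraries where they do the work, as an engineer would, in place of code of your own. Each camera call takes 0.05 s, during which the arm holds its last target. There are 200 camera calls.

## Working session

There is one attempt and no reset: what is moved stays moved. The work goes in short steps, Python scripts to look and compute and a tool call to move; the robot and the scene stay as the last step left them, time stands still between calls to the robot, and variables do not carry over. Pictures are saved under pics/ and viewed, about 8 in all and at most 12, crops included, and the job is handed in when it is done.

Besides the shell and the picture viewer there is one more tool, called after "Emit:" as name(argument=value, ...), one argument or row to a line, values as JSON. step_arm: Moves the arm, as the interface text tells. Its arguments: {"type":"object","properties":{"increments":{"type":"string"},"claw":{"type":"number"}},"required":["increments"]}

```bash
ls; mkdir -p pics
python3 - <<'E'
from bench import *
import cv2
for n in("top","side"):
    cv2.imwrite(f"pics/{n}0.png",cv2.cvtColor(cv2.resize(snapshot(n),(800,600),interpolation=cv2.INTER_CUBIC),cv2.COLOR_RGB2BGR)); print(calibration(n))
o=get_obs();print(o)
E
```

```text
pics
{'camera_matrix': array([[495.01392393,   0.        , 254.12852722],
       [  0.        , 495.01392393, 192.01556152],
       [  0.        ,   0.        ,   1.        ]]), 'k1': -0.16775513646850346, 'eye': array([ 0.43927616, -0.02261107,  1.51193025]), 'orientation': array([ 0.09659293, -0.00481471, -1.56601084])}
{'camera_matrix': array([[494.71101662,   0.        , 249.51710346],
       [  0.        , 494.71101662, 184.18990909],
       [  0.        ,   0.        ,   1.        ]]), 'k1': -0.02019249023427812, 'eye': array([-0.06354449, -1.0835942 ,  1.29091586]), 'orientation': array([ 0.81311401,  0.01718016, -0.54968192])}
{'time': 0.1, 'joint_positions': array([ 1.11992748e+00,  8.78776858e-02,  1.37210064e+00, -2.24481834e-06,
        1.68360612e+00, -1.03139089e-01]), 'qvel': array([ 0.00075247, -0.00162005, -0.00365283, -0.00066043,  0.00083815,
        0.00185914]), 'joint_torque': array([ 2.14369466e-03, -3.41248584e+01, -3.03304517e+01,  7.18999933e-02,
        3.04026715e-02, -1.04260494e-04]), 'tool_pos': array([0.18722722, 0.51662142, 0.20442435]), 'ee_rot': array([-3.13961121e+00, -2.02848868e-04,  2.79386244e+00]), 'wrist_force': array([ 0.17280279, -0.37830721, -0.15503533]), 'wrist_torque': array([0.0429842 , 0.01617492, 0.0086652 ]), 'width': 0.0938358183449805}
```

View pics/top0.png

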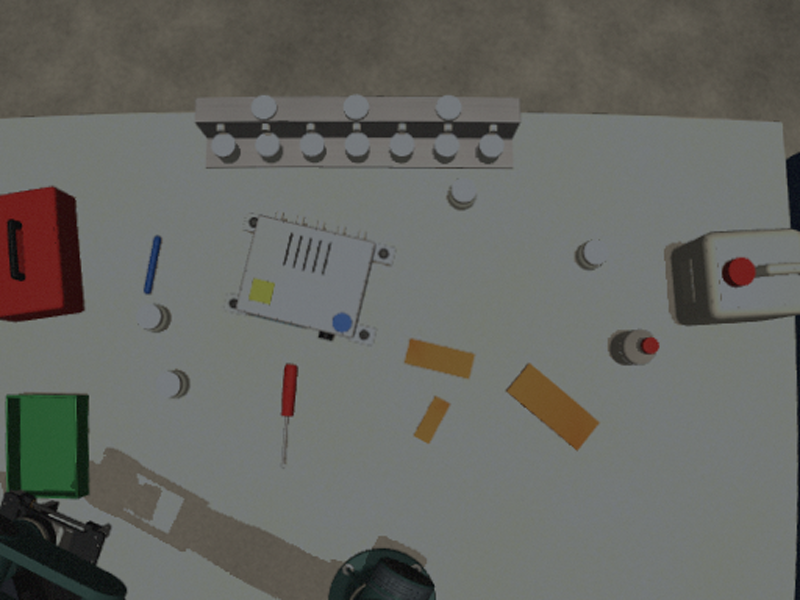

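View pics/side0.png

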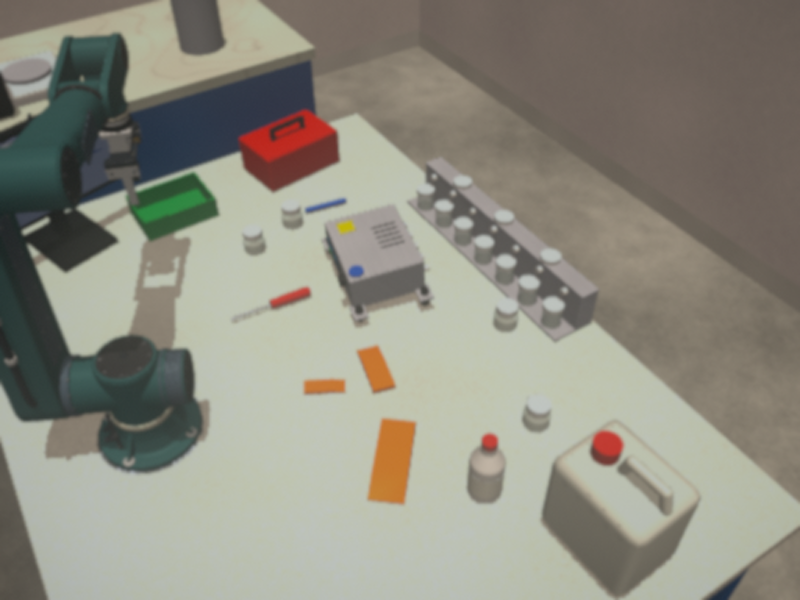

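The top view (800 px wide) shows the middle wedge at about (440,358), with its left end nearest the short foot lug at (364,335). The blue pad is at (342,322), the driver at (288,410), and two decoy wedges at (432,420) and (552,407).

```bash
cat > h.py <<'E'
from bench import *
import cv2,numpy as np
from scipy.spatial.transform import Rotation as Ro
def ray(n,px):
    c=calibration(n);K=c["camera_matrix"]
    p=cv2.undistortPoints(np.array(px,float).reshape(-1,1,2),K,np.array([c["k1"],0,0,0,0])).reshape(-1,2)
    d=np.c_[p[:,0],-p[:,1],-np.ones(len(p))]
    return c["eye"],Ro.from_euler("xyz",c["orientation"]).apply(d)
def world(n,px,z):
    e,d=ray(n,px); return e+d*((z-e[2])/d[:,2])[:,None]
def blobs(n,img,lo,hi,amin=60):
    m=cv2.inRange(cv2.cvtColor(img,cv2.COLOR_RGB2HSV),lo,hi)
    return [c for c in cv2.findContours(m,cv2.RETR_EXTERNAL,cv2.CHAIN_APPROX_NONE)[0] if cv2.contourArea(c)>amin]
E
python3 - <<'E'
from h import *
np.set_printoptions(precision=4,suppress=True)
for n in("top","side"):
    im=snapshot(n)
    for c in blobs(n,im,(8,120,60),(22,255,255)):
        w=world(n,c.reshape(-1,2),0.008)[:,:2]
        r=cv2.minAreaRect(np.float32(w)); print(n,"orange",np.array(r[0]),np.array(r[1]),r[2]);print(cv2.boxPoints(r))
    for c in blobs(n,im,(100,100,60),(125,255,255),30):
        w=world(n,c.reshape(-1,2),0.125);r=cv2.minAreaRect(np.float32(w[:,:2])); print(n,"blue@.125",np.array(r[0]),np.array(r[1]))
s=.64
print("lug tops .04ish (SE short,NE,SW?,NW)");print(world("top",np.array([[364,335],[384,254],[234,303],[253,222]])*s,[.045,.045,.045,.045]))
im=snapshot("top");crop=im[125:290,130:330]
a=cv2.resize(crop,None,fx=4,fy=3.6*4/3.6,interpolation=cv2.INTER_CUBIC)[:600]
a=cv2.convertScaleAbs(a,alpha=1.5)
cv2.imwrite("pics/crop1.png",cv2.cvtColor(a,cv2.COLOR_RGB2BGR))
E
```

```text
top orange [ 0.3539 -0.0962] [0.0315 0.0854] 61.81017303466797
[[ 0.3089 -0.0899]
 [ 0.3841 -0.1302]
 [ 0.399  -0.1024]
 [ 0.3237 -0.0621]]
top orange [ 0.3789 -0.3333] [0.1806 0.0701] 50.00511169433594
[[ 0.294  -0.38  ]
 [ 0.3477 -0.425 ]
 [ 0.4638 -0.2867]
 [ 0.4101 -0.2416]]
top orange [ 0.4726 -0.1108] [0.1273 0.0475] 76.58244323730469
[[ 0.4347 -0.1672]
 [ 0.4809 -0.1782]
 [ 0.5104 -0.0544]
 [ 0.4642 -0.0434]]
top blue@.125 [0.5337 0.0713] [0.0282 0.031 ]
top blue@.125 [0.638  0.4233] [0.0128 0.1063]
side orange [ 0.3748 -0.3324] [0.1886 0.0684] 50.42438507080078
[[ 0.2884 -0.3833]
 [ 0.3411 -0.4269]
 [ 0.4613 -0.2815]
 [ 0.4085 -0.2379]]
side orange [ 0.3485 -0.0973] [0.03   0.0818] 57.74209213256836
[[ 0.3059 -0.0882]
 [ 0.3751 -0.1318]
 [ 0.3911 -0.1064]
 [ 0.322  -0.0628]]
side orange [ 0.4677 -0.1148] [0.1222 0.0481] 76.65371704101562
[[ 0.4302 -0.1687]
 [ 0.477  -0.1798]
 [ 0.5052 -0.0609]
 [ 0.4584 -0.0498]]
side blue@.125 [ 0.6426 -0.8861] [0.0481 0.0107]
side blue@.125 [0.3638 0.8252] [0.3448 0.184 ]
lug tops .04ish (SE short,NE,SW?,NW)
[[ 0.5144  0.0335  0.045 ]
 [ 0.67   -0.0035  0.045 ]
 [ 0.5741  0.2837  0.045 ]
 [ 0.7319  0.2509  0.045 ]]
```

View pics/crop1.png

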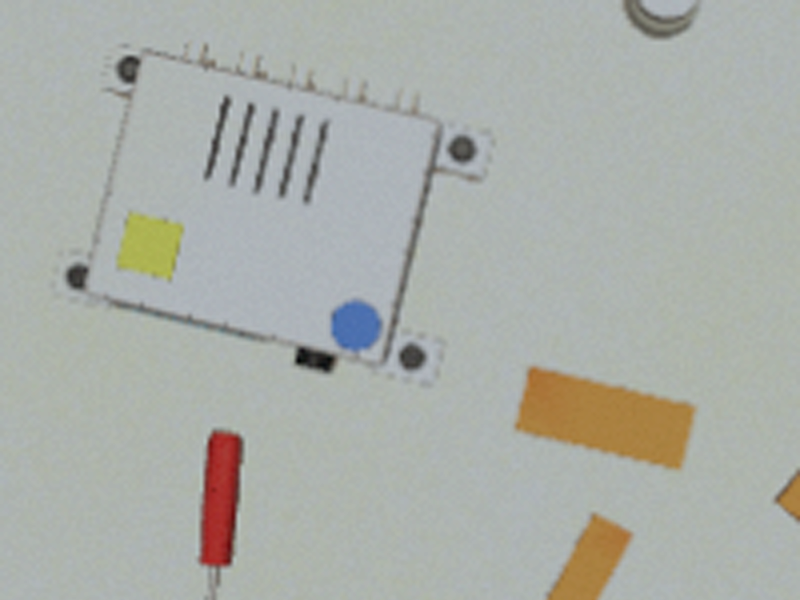

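The crop confirms the alignment. The short-foot lug is at crop (412,356), about world (0.515, 0.034). The wedge axis and analyser +y both point about 76.6°, the foot is about 85 mm past the thin edge, and it is offset laterally about 8 mm. I'll turn first, then move to a point 30 mm behind the thick end.

Emit:
step_arm(
  increments="0 0 0 0 0 0.146; 0 0 0 0 0 0.146; 0 0 0 0 0 0.146; 0 0 0 0 0 0.146; 0 0 0 0 0 0.146",
  claw=0.45,
)

```text
time: 0.75
tool_pos: [0.1874, 0.517, 0.2053]
ee_rot: [-3.141, 0.0, 2.058]
wrist_force: [0.1, -0.5, -0.0]
width: 0.0576
```

Emit:
step_arm(
  increments="0 0 0 0 0 0.146; 0 0 0 0 0 0.146; 0 0 0 0 0 0.146; 0 0 0 0 0 0.146; 0 0 0 0 0 0.143",
)

```text
time: 1.25
tool_pos: [0.1874, 0.517, 0.2053]
ee_rot: [-3.141, 0.0, 1.331]
wrist_force: [0.6, 0.6, -0.2]
width: 0.0263
```

Emit:
step_arm(
  increments="-2 1.3 0 0 0 0;-4 2.65 0 0 0 0;-4 2.65 0 0 0 0;-4 2.65 0 0 0 0;-4 2.65 0 0 0 0",
)

```text
time: 1.75
tool_pos: [0.2616, 0.3127, 0.2054]
ee_rot: [3.141, -0.0, 1.338]
wrist_force: [1.0, -0.1, 0.8]
width: 0.0258
```

Emit:
step_arm(
  increments="-4 2.65 0 0 0 0;-4 2.65 0 0 0 0;-4 2.65 0 0 0 0;-4 2.65 0 0 0 0;-4 2.65 0 0 0 0",
)

```text
time: 2.25
tool_pos: [0.3441, 0.0873, 0.2057]
ee_rot: [3.14, -0.001, 1.337]
wrist_force: [0.9, 0.1, -0.9]
width: 0.0259
```

Emit:
step_arm(
  increments="-4 2.65 0 0 0 0;-4 2.65 0 0 0 0;-4 2.65 0 0 0 0;-4 2.65 0 0 0 0;-2 1.3 0 0 0 0",
)

```text
time: 2.75
tool_pos: [0.4184, -0.117, 0.2051]
ee_rot: [-3.141, 0.001, 1.333]
wrist_force: [-0.6, 0.6, -0.3]
width: 0.0256
```

Emit:
step_arm(
  increments="-3.8 2.55 0 0 0 0;-3.8 2.55 0 0 0 0;0 0 4 0 0 0;0 0 4 0 0 0;0 0 4 0 0 0",
)

```text
time: 3.25
tool_pos: [0.4501, -0.1999, 0.0841]
ee_rot: [3.141, 0.0, 1.336]
wrist_force: [0.3, 0.3, -0.8]
width: 0.0255
```

Emit:
step_arm(
  increments="0 0 3 0 0 0;0 0 2 0 0 0;0 0 1.5 0 0 0;0 0 0.9 0 0 0;0 0 0 0 0 0",
)

```text
time: 3.75
tool_pos: [0.4491, -0.1987, 0.0101]
ee_rot: [-3.139, -0.001, 1.337]
wrist_force: [-0.1, 0.5, 0.4]
width: 0.0259
```

Run:
```python
from h import *
o=get_obs();print(o["tool_pos"],o["ee_rot"])
im=snapshot("side");a=cv2.resize(im[150:330,170:410],None,fx=3.3,fy=3.3,interpolation=cv2.INTER_CUBIC)
cv2.imwrite("pics/s2.png",cv2.cvtColor(a,cv2.COLOR_RGB2BGR))
```

```text
[ 0.44905116 -0.19874086  0.01012676] [-3.13879505e+00 -9.37179253e-04  1.33684382e+00]
```

View pics/s2.png

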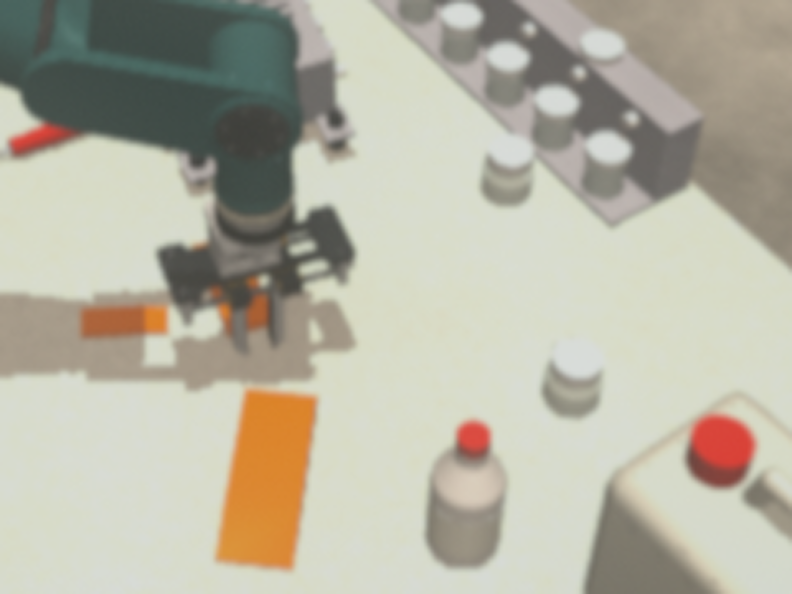

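The fingers stand centred just behind the thick end of the wedge, at about (260,340) in the crop. I'll lower slightly, then push.

Emit:
step_arm(
  increments="0 0 0.25 0 0 0;0 0 0.25 0 0 0;0.5 0 0 0 0 0;0.5 0 0 0 0 0;0 0 0 0 0 0",
)

```text
time: 4.3
tool_pos: [0.4526, -0.1889, 0.0067]
ee_rot: [3.141, -0.0, 1.338]
wrist_force: [0.1, -0.2, -0.6]
width: 0.0259
```

Emit:
step_arm(
  increments="0.4 0 0 0 0 0;0.4 0 0 0 0 0;0.4 0 0 0 0 0;0.4 0 0 0 0 0;0.4 0 0 0 0 0",
)

```text
time: 4.8
tool_pos: [0.4571, -0.17, 0.0066]
ee_rot: [3.141, 0.0, 1.337]
wrist_force: [-0.1, -0.1, -0.0]
width: 0.0259
```

Emit:
step_arm(
  increments="0.5 0 0 0 0 0;0.5 0.05 0 0 0 0;0.5 0.05 0 0 0 0;0.5 0.05 0 0 0 0;0.5 0.05 0 0 0 0",
)

```text
time: 5.3
tool_pos: [0.4649, -0.1459, 0.0065]
ee_rot: [3.142, 0.0, 1.337]
wrist_force: [0.2, -0.9, 0.7]
width: 0.0258
```

Emit:
step_arm(
  increments="0.5 0.05 0 0 0 0;0.5 0.05 0 0 0 0;0.5 0.05 0 0 0 0;0.5 0.05 0 0 0 0;0 0 0 0 0 0",
)

```text
time: 5.8
tool_pos: [0.4715, -0.1263, 0.0063]
ee_rot: [-3.141, -0.001, 1.337]
wrist_force: [0.5, -0.6, 0.2]
width: 0.0258
```

Run:
```python
from h import *
np.set_printoptions(precision=4,suppress=True)
o=get_obs();print(o["tool_pos"],o["wrist_force"])
for n in("top","side"):
    im=snapshot(n);a=cv2.resize(im[140:290,170:370] if n=="top" else im[150:290,170:330],None,fx=4,fy=4,interpolation=cv2.INTER_CUBIC)
    cv2.imwrite(f"pics/{n}3.png",cv2.cvtColor(a,cv2.COLOR_RGB2BGR))
```

```text
[ 0.4715 -0.1263  0.0063] [ 0.5078 -0.6451  0.1627]
```

View pics/top3.png

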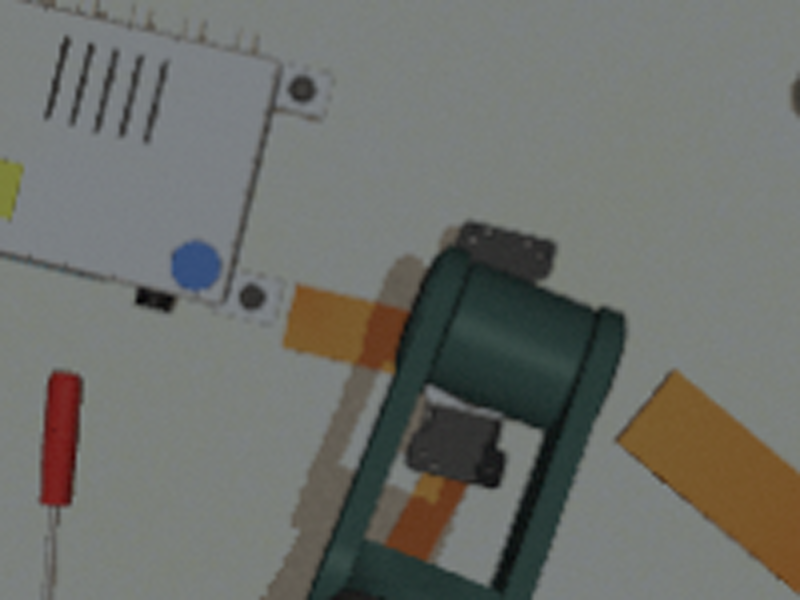

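Run:
```python
from h import *
np.set_printoptions(precision=4,suppress=True)
f=lambda p:np.array(p)/4+[169.6,139.6]
im=snapshot("top")
E=world("top",f([[300,284],[284,347]]),.0015)[:,:2]; F=world("top",f([[252,297]]),.033)[0,:2]
print(E,F); e=E.mean(0);
for c in blobs("top",im,(8,120,60),(22,255,255)):
    w=world("top",c.reshape(-1,2),0.005)[:,:2]
    if w[:,0].mean()>.43 and w[:,1].mean()>-.2:
        print(cv2.boxPoints(cv2.minAreaRect(np.float32(w))), w[w[:,0].argmax()],w[w[:,1].argmax()])
d=np.array([.232,.973]);n=np.array([.973,-.232]);print("along",(F-e)@d,"lat",(F-e)@n)
o=get_obs();p=o["tool_pos"][:2];print("tcp to foot",(F-p)@d,(F-p)@n)
```

```text
[[ 0.5285 -0.0003]
 [ 0.4803  0.0115]] [0.5167 0.035 ]
[[ 0.4616 -0.0724]
 [ 0.508  -0.0827]
 [ 0.5269  0.002 ]
 [ 0.4804  0.0123]] [ 0.524  -0.0108] [0.4874 0.0103]
along 0.03147126814990404 lat 0.005127666198133901
tcp to foot 0.16811148520308664 0.0067528599359488965
```

The lateral offset is now 5 mm, with 31 mm to go to the foot. I'll take out the remaining offset, then push under.

Emit:
step_arm(
  increments="0.5 0.08 0 0 0 0;0.5 0.08 0 0 0 0;0.5 0.08 0 0 0 0;0.5 0.08 0 0 0 0;0.5 0.08 0 0 0 0",
)

```text
time: 6.45
tool_pos: [0.4811, -0.1035, 0.0064]
ee_rot: [-3.142, 0.0, 1.337]
wrist_force: [-0.8, -2.7, 0.6]
width: 0.0262
```

Emit:
step_arm(
  increments="0.4 0 0 0 0 0;0.4 0 0 0 0 0;0.4 0 0 0 0 0;0.4 0 0 0 0 0;0.4 0 0 0 0 0",
)

```text
time: 6.95
tool_pos: [0.4853, -0.0867, 0.0066]
ee_rot: [3.141, 0.005, 1.337]
wrist_force: [-2.0, -6.9, -0.5]
width: 0.0256
```

Emit:
step_arm(
  increments="0.4 0 0 0 0 0;0.4 0 0 0 0 0;0.4 0 0 0 0 0;0.4 0 0 0 0 0;0.4 0 0 0 0 0",
)

```text
time: 7.45
tool_pos: [0.4899, -0.0669, 0.0065]
ee_rot: [3.142, 0.005, 1.337]
wrist_force: [-0.7, -5.9, -0.8]
width: 0.026
```

Run:
```python
from h import *
np.set_printoptions(precision=4,suppress=True)
o=get_obs();print(o["tool_pos"],o["wrist_force"])
im=snapshot("top")
a=cv2.resize(im[140:290,170:370],None,fx=4,fy=4,interpolation=cv2.INTER_CUBIC)
cv2.imwrite(f"pics/top4.png",cv2.cvtColor(a,cv2.COLOR_RGB2BGR))
```

```text
[ 0.4899 -0.0669  0.0065] [-0.7225 -5.8828 -0.7995]
```

View pics/top4.png

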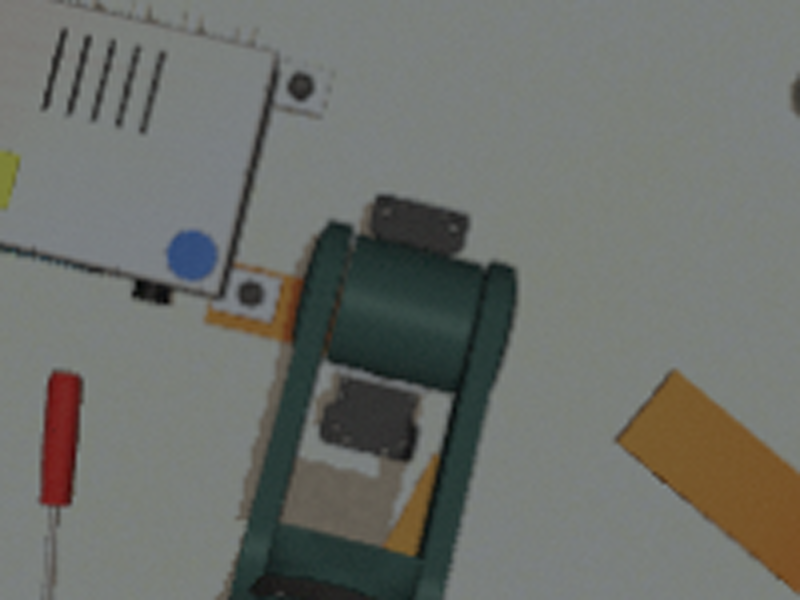

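The wedge is going in under the lug at crop (250,293), nearly centred, and the analyser has hardly moved. I'll continue about 45 mm.

Emit:
step_arm(
  increments="0.4 0 0 0 0 0;0.4 0 0 0 0 0;0.4 0 0 0 0 0;0.4 0 0 0 0 0;0.4 0 0 0 0 0",
)

```text
time: 8.0
tool_pos: [0.494, -0.0495, 0.0065]
ee_rot: [-3.141, 0.009, 1.337]
wrist_force: [-2.7, -10.9, -0.1]
width: 0.0259
```

Emit:
step_arm(
  increments="0.4 0 0 0 0 0;0.4 0 0 0 0 0;0.4 0 0 0 0 0;0.4 0 0 0 0 0;0.4 0 0 0 0 0",
)

```text
time: 8.5
tool_pos: [0.4986, -0.0302, 0.0065]
ee_rot: [-3.141, 0.009, 1.337]
wrist_force: [-2.4, -12.6, 0.4]
width: 0.0259
```

Emit:
step_arm(
  increments="0.3 0 0 0 0 0;0.2 0 0 0 0 0;0 0 0 0 0 0;0 0 0 0 0 0;0 0 0 0 0 0",
)

```text
time: 9.0
tool_pos: [0.4999, -0.0245, 0.0065]
ee_rot: [-3.141, 0.007, 1.337]
wrist_force: [-2.3, -9.9, 0.6]
width: 0.026
```

Emit:
step_arm(
  increments="-1 0 0 0 0 0;-2 0 0 0 0 0;-2.5 0 0 0 0 0;0 0 -4 0 0 0;0 0 -5 0 0 0",
)

```text
time: 9.5
tool_pos: [0.4855, -0.0741, 0.0945]
ee_rot: [-3.134, -0.002, 1.335]
wrist_force: [0.7, 0.3, 1.3]
width: 0.0259
```

Emit:
step_arm(
  increments="0 0 -5 0 0 0;0 0 -4 0 0 0;-3 0 0 0 0 0;-4 0 0 0 0 0;-4 0 0 0 0 0",
  claw=1,
)

```text
time: 10.0
tool_pos: [0.4627, -0.182, 0.1873]
ee_rot: [3.139, -0.001, 1.339]
wrist_force: [0.8, -0.8, 0.7]
width: 0.0006
```

Run:
```python
from h import *
np.set_printoptions(precision=4,suppress=True)
o=get_obs();print(o["tool_pos"],o["wrist_force"])
im=snapshot("top")
for c in blobs("top",im,(100,100,60),(125,255,255),30):
    m=cv2.moments(c); print("blue",world("top",[[m["m10"]/m["m00"],m["m01"]/m["m00"]]],.130),cv2.contourArea(c))
a=cv2.resize(im[140:290,170:370],None,fx=4,fy=4,interpolation=cv2.INTER_CUBIC)
cv2.imwrite(f"pics/top5.png",cv2.cvtColor(a,cv2.COLOR_RGB2BGR))
a=cv2.resize(snapshot("side")[110:250,190:350],None,fx=4,fy=4,interpolation=cv2.INTER_CUBIC)
cv2.imwrite(f"pics/side5.png",cv2.cvtColor(a,cv2.COLOR_RGB2BGR))
```

```text
[ 0.4627 -0.182   0.1873] [ 0.7905 -0.758   0.7032]
blue [[0.5425 0.0745 0.13  ]] 94.0
blue [[0.6366 0.4213 0.13  ]] 121.5
```

View pics/top5.png

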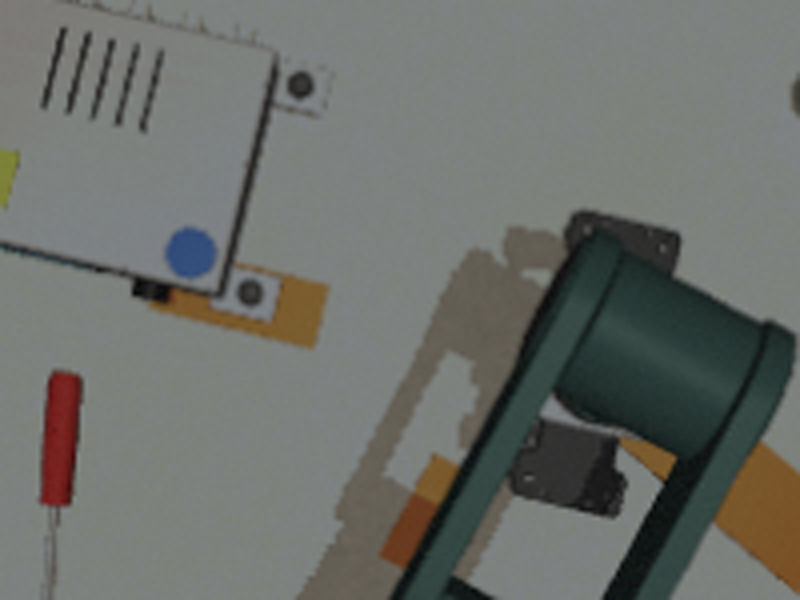

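View pics/side5.png

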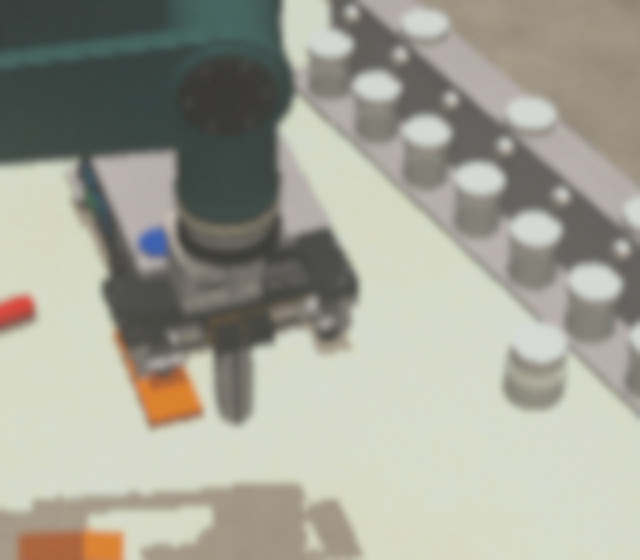

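The wedge's thick end is at crop (321,317) and the foot at (251,292), so the foot is about 73 mm behind the thin edge and 4–6 mm off centre. The analyser has stayed in place. The pad is at about (0.5425, 0.0745), so I'll move over it with the fingers shut.

Emit:
step_arm(
  increments="2.5 0.15 0 0 0 0;4.5 0.3 0 0 0 0;4.5 0.3 0 0 0 0;4.5 0.3 0 0 0 0;4.5 0.3 0 0 0 0",
)

```text
time: 10.6
tool_pos: [0.5233, 0.0176, 0.1866]
ee_rot: [3.141, -0.002, 1.338]
wrist_force: [0.9, 0.4, 0.0]
width: 0.0006
```

Emit:
step_arm(
  increments="4 0.3 0 0 0 0;2.3 0.15 0 0 0 0;0 0 2 0 0 0;0 0 1.5 0 0 0;0 0 0.6 0 0 0",
)

```text
time: 11.1
tool_pos: [0.5406, 0.0754, 0.1429]
ee_rot: [-3.137, 0.0, 1.337]
wrist_force: [0.8, 0.9, 0.5]
width: 0.0002
```

Emit:
step_arm(
  increments="0 0 0 0 0 0;0 0 0 0 0 0",
)

```text
time: 11.3
tool_pos: [0.5422, 0.0744, 0.1458]
ee_rot: [3.141, -0.0, 1.336]
wrist_force: [-1.1, -0.0, -0.5]
width: 0.0
```

Emit:
step_arm(
  increments="0 0 0.5 0 0 0;0 0 0.4 0 0 0;0 0 0.2 0 0 0;0 0 0.2 0 0 0;0 0 0.2 0 0 0",
)

```text
time: 11.8
tool_pos: [0.5421, 0.0748, 0.1304]
ee_rot: [3.141, -0.0, 1.337]
wrist_force: [0.2, -1.0, 0.3]
width: 0.0004
```

Emit:
step_arm(
  increments="0 0 0.1 0 0 0;0 0 0 0 0 0;0 0 0 0 0 0",
)

```text
time: 12.1
tool_pos: [0.5421, 0.0748, 0.1299]
ee_rot: [3.141, -0.0, 1.337]
wrist_force: [-0.6, -0.8, 2.9]
width: 0.0002
```

Emit:
step_arm(
  increments="0 0 0.1 0 0 0;0 0 0.05 0 0 0;0 0 0 0 0 0;0 0 0 0 0 0;0 0 0 0 0 0",
)

```text
time: 12.6
tool_pos: [0.5421, 0.0748, 0.1298]
ee_rot: [3.14, -0.0, 1.337]
wrist_force: [-3.1, -0.3, 8.2]
width: 0.0004
```

There is 8 N on the pad and the height holds at 129.8 mm, so it doesn't rock. Letting go.

Emit:
step_arm(
  increments="0 0 -0.5 0 0 0;0 0 -2 0 0 0;0 0 -4 0 0 0;-4 0 0 0 0 0;-4 0 0 0 0 0",
)

```text
time: 13.1
tool_pos: [0.5245, -0.0032, 0.1945]
ee_rot: [3.138, -0.001, 1.34]
wrist_force: [-0.3, -1.9, 1.0]
width: 0.0003
```

Emit:
step_arm(
  increments="-4 0 -2 0 0 0;-4 0 0 0 0 0;-4 0 0 0 0 0;-4 0 0 0 0 0;0 0 0 0 0 0",
)

```text
time: 13.6
tool_pos: [0.4854, -0.1628, 0.2124]
ee_rot: [-3.141, 0.002, 1.33]
wrist_force: [-0.1, -0.0, -0.7]
width: 0.0004
```

Run:
```python
from h import *
o=get_obs();print(o["tool_pos"],o["wrist_force"])
im=snapshot("top")
cv2.imwrite("pics/top6.png",cv2.cvtColor(cv2.resize(im,(800,600),interpolation=cv2.INTER_CUBIC),cv2.COLOR_RGB2BGR))
```

```text
[ 0.48538979 -0.16277905  0.21243719] [-0.05948534 -0.03626425 -0.65468806]
```

View pics/top6.png

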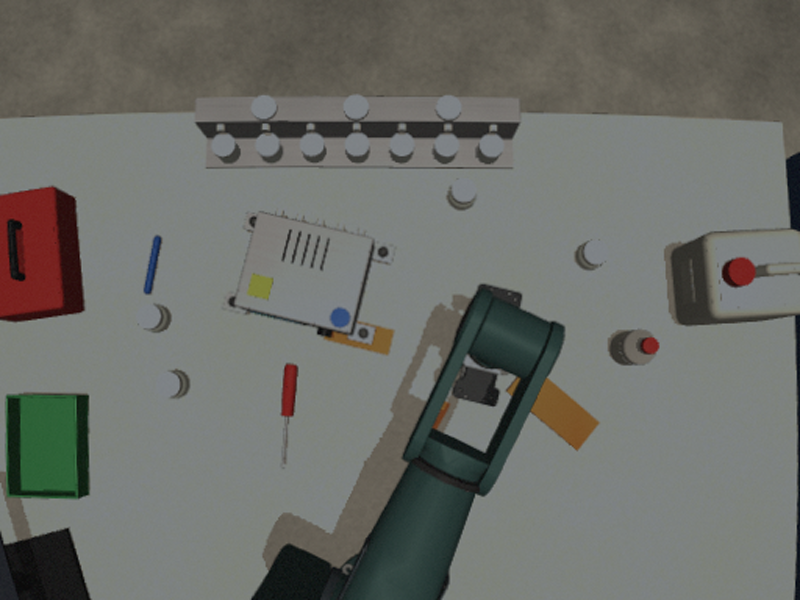

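The wedge is still under the foot at (363,334). The analyser has moved only 1–2 px (about 3 mm), and the cups, bottle, driver and marker are where they were. The arm is clear of everything.

```bash
python3 -c "
from bench import *
print(close_job())"
```

```text
the job is handed in; nothing more can be done
None
```

The middle-sized shim is under the short foot, and the analyser no longer rocks when pressed. I handed the job in at about 14 s of the 61 s allowed; the hand-in gave no verdict.

- **Push:** I slid the shim in thin end first with two partly open fingers on its thick end. The push took up to about 13 N. From the top picture, the foot stands about 73 mm behind the thin edge and 4–6 mm off the centre line.
- **Press:** With the fingers shut I pressed the blue pad to about 8 N. It met the fingers at 130 mm, the level height, and did not give. Then I let go and backed the arm away.
- **Last picture:** The analyser had shifted about 3 mm. Every cup, the bottle and both tools looked unmoved, and the robot was touching nothing.

**Disagreements:** The two cameras differed by up to about 6 mm on the shim's position, so I relied on the top camera for both the shim and the foot. I judged level only from the pad height and the lack of give; I did not measure the tilt directly. No check failed.

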